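# Open the battery door of an upturned kitchen scale by its hidden release key

### The arm

A 6-joint arm with a two-finger parallel gripper is mounted at the origin on a cart in front of the work surface, level with it; the furniture and walls round the work are solid. World frame = base frame: x ahead of the robot, y to its left, z up, the work surface at z = 0. Lengths are in mm, angles in rad, forces in N, time in s.
With the tool pointing down it reaches from about 350 to 800 mm from the base axis. Payload 7.3 kg.
Tool frame: the origin (TCP) lies midway between the tips of the shut fingers; the grasp point (between the pads) lies bot.grasp_offset behind it (bot.grasp_offset is the distance from the TCP to the grasp point, in mm); z points along the fingers, y is the direction in which the jaws open and shut (so a half turn about z gives the same grasp; the last joint's range is limited). The gripper opens to 85 mm and grips with 20 to 120 N. Pads are 22 mm wide; open, the fingers measure 114 mm over their backs; the gripper's body (76 mm by 85 mm) begins 54 mm behind the grasp point. The pads swing forward as they close: fully open they stand 13 mm farther back than shut.
Start: joints at [-1.316, 0.342, 1.524, -0, 1.275, -0.146], TCP at [204.855, -483.403, 231.322] pointing down, gripper open.
Joint ranges: [-2.53, 2.53], [-0.77, 2.02], [0.04, 2.7], [-1, 4.14], [0.28, 2.66], [-3.11, 3.11]. Speed limits (rad/s): [2.57, 2.57, 3.14, 3.14, 3.14, 3.14].

### API

Orientations are given as a unit quaternion [x, y, z, w].
In Python, from station import bot gives the robot as it stands.
- The arm moves only by the tool servo_tool, never from a script. Its argument "rows" is one flat list of numbers, 4 for each row, row after row: the shift along the tool's x, y, z in units of 40 mm (1.0 is 40 mm), then the turn about the tool's z in units of 6 degrees (1.0 is 6 degrees). In form: [x, y, z, roll, x, y, z, roll, ...]. A call has 1 to 5 rows; each row shifts and turns the commanded pose from where the row before left it, along the tool's axes as they then stand; what a row does not reach is not made up. A row lasts 1/8 s, in which the tool goes at most 62.5 mm and 10.7 degrees, less where a joint would pass 70% of its speed; a pose out of reach is approached as far as the arm can. A call is refused whole if a number of a shift passes 1 or a number of a turn 1, either way. A call with a gripper value outside its range is refused whole. "gripper" is the opening, from 0 (shut) to 1 (fully open), set as the call begins (left out, the last holds). The fingers move at their own pace and stop on an object; "force" is the grip in N (left out, the last holds). Time passes only in rows, so rows that do not move let the fingers close. It gives the time, the measured TCP pose, the force and the opening at its end, in the units of the state.
- bot.observe(): the state, without advancing time (a new reading comes with each control period).
- bot.camera(name): name is "scene" or "top"; returns a dict with "color" (384x512x3 uint8, blue, green, red), "depth" (384x512 float32, mm along the optical axis (not along the pixel's ray), 0 where there is no reading), "fx", "fy", "cx", "cy" (pixels), "origin" and "orientation" of the camera in the world. Camera axes: x right, y up, looking along -z (the intrinsics and any distortion apply to the point x, -y, -z); pixel columns grow to the right and rows downward; lengths in mm; the calibration is good to about 2 mm. A picture is of the moment at which its call begins.
- bot.finish_job(): hands the job in, once; it reports no verdict.
The state is a dict: "time_s": time; "joints": joint angles; "qvel": joint speeds; "joint_torque": joint torques, N m; "eef_pos": TCP position; "orientation": TCP orientation; "wrist_force": force on the tool from outside, world axes, zero at the start; "moment": the same for the moment, N m; "gripper_width": finger opening in mm.
Only numpy, scipy, OpenCV 4.12 (cv2) and the standard library are available. Lean on these libraries where they do the work, as an engineer would, in place of code of your own. Each camera call takes 0.05 s, during which the arm holds its last target. There are 200 camera calls.

### The job

The kitchen scale lies upside down for a battery change, and its battery door is released by a flush key that is hidden somewhere in the round shallow well of its underside, in the half of the well nearest the long edge that faces the robot. Feel across the floor of the well with a fingertip until you find the place that gives, and press that key fully in so that the battery door pops up and stays ajar. Feel gently, do not shift, lift or tip the scale, and leave the salt shaker, the label roll and the ticket holder where they are.

Things in the scene. Friction and masses are not known exactly. Their poses are not given: they have to be found in the camera images.
- scale: Grey kitchen scale lying upside down, 2.5 kg, loose: 210 (x) x 300 (y) x 50 mm high. Origin: centre of its footprint at table height, z up; -x is its side towards the robot. The flat underside is its top face, z = 50 mm; in it, towards -y, is the round well, towards +y the battery door. Four black rubber feet, radius 10 mm, stand 6 mm proud of it at x = +-88, y = +-132 mm.
- well_centre (a point): Centre of the floor of the round well (x = 0, y = -45, z = 47.5 mm of the scale; axes as the scale's). The well is 140 mm across and 2.5 mm deep with a flat floor and a thin black gasket round its rim. The key's centre is always 42 mm from this point, in a direction that differs from run to run, within 1.45 rad either side of the scale's -x. All of the floor but the key is rigid.
- release_key (a joint): Travel of the release key, in m: 0 flush, 0.005 fully in. The key is a 42 x 42 mm square piece of the well's floor, flush to within 0.6 mm and of the same grey plastic, two of its edges parallel to the line from the well's centre to its own. It gives straight down at about 3.5 N and stays where it is pushed. A fingertip that overlaps the rigid floor is stopped: all of the tip must be on the key.
- battery_door (a joint): Opening of the battery door, in rad, 0 shut. The door is a grey plate 99 (x) x 65 (y) x 3 mm with three low ribs, flush with the underside, from y = 64 to 129 mm of the scale, hinged at y = 129. It is linked to the key: it rises 0.08 rad for each mm the key goes in, to 0.4 rad (free edge 25 mm up), and stays up.
- salt: Salt shaker with grey domed cap, 44 mm across, 90 mm high, standing beyond the scale's -y end. Origin at the centre of its foot. Bystander.
- labels: Roll of white labels lying flat, 62 mm across, 28 mm high, beyond the scale's +y end. Origin at the centre of its underside. Bystander.
- tickets: Aluminium ticket holder block with a slot, 32 x 92 x 30 mm, in front of the scale's -x side, close to it. Origin at the centre of its underside. Bystander.

How it is judged (in metres and radians):
On the way:
1. the fingers press the release key in (value of joint release_key above 0.0035 m and contact force between the fingers and scale above 0.5 N), for 0.04 s.
At the end, for the whole second after the job is handed in: The release key is in by more than 3.5 of its 5 mm and the battery door stands open by more than 0.28 rad; the scale lies flat and at rest within 20 mm of where it was, and the salt shaker, label roll and ticket holder are within 15 mm of where they were (value of joint release_key above 0.0035 m and value of joint battery_door above 0.28 rad and distance of scale from where it was at the start of the episode below 0.02 m and angle between scale's own z axis and vertical below 0.05 rad and linear speed of scale below 0.01 m/s and distance of each of salt, labels, tickets from where it was at the start of the episode below 0.015 m); the robot touches nothing.
It fails at once if the scale is pressed hard (over 80 N) (contact force between the fingers and scale above 80 N).
It fails at once if the scale is shifted by more than 20 mm or lifted (distance of scale from where it was at the start of the episode above 0.02 m).
It fails at once if the scale is tipped (angle between scale's own z axis and vertical above 0.08 rad).
It fails at once if a bystander is moved, lifted or knocked over (distance of any of salt, labels, tickets from where it was at the start of the episode above 0.015 m or angle between salt's own z axis and vertical above 0.5 rad).
It also fails if it takes over 72 s, if anything falls off the work surface, if the arm or the gripper's body presses on something with over 40 N, if the wrist force passes 120 N, or if a joint passes its speed limit or range.

## Working session

There is one attempt and no reset: what is moved stays moved. The work goes in short steps, Python scripts to look and compute and a tool call to move; the robot and the scene stay as the last step left them, time stands still between calls to the robot, and variables do not carry over. Pictures are saved under pics/ and viewed, about 8 in all and at most 12, crops included, and the job is handed in when it is done.

Besides the shell and the picture viewer there is one more tool, called after ">>>" by a JSON object that holds its "name" and its "arguments". servo_tool: Moves the arm, as the interface text tells. Its arguments: {"type":"object","properties":{"rows":{"type":"array","items":{"type":"number"}},"gripper":{"type":"number"},"force":{"type":"number"}},"required":["rows"]}

```bash
ls; mkdir -p pics
cat > h.py <<'E'
import numpy as np,cv2
from scipy.spatial.transform import Rotation as R
from station import bot
def pts(c,uv,z=None):
    uv=np.atleast_2d(uv).astype(float)
    d=np.c_[(uv[:,0]-c["cx"])/c["fx"],-(uv[:,1]-c["cy"])/c["fy"],-np.ones(len(uv))]
    w=R.from_quat(c["orientation"]).apply(d); o=np.array(c["origin"])
    s=(z-o[2])/w[:,2]
    return o+w*s[:,None]
def cloud(c):
    v,u=np.mgrid[:384,:512]; d=c["depth"]
    p=np.stack([(u-c["cx"])/c["fx"]*d,-(v-c["cy"])/c["fy"]*d,-d],-1)
    return R.from_quat(c["orientation"]).apply(p.reshape(-1,3)).reshape(384,512,3)+np.array(c["origin"])
E
python3 - <<'E'
from h import *
for n in("scene","top"):
    c=bot.camera(n); cv2.imwrite(f"pics/{n}0.png",c["color"]); np.save(f"{n}0.npy",c,allow_pickle=True)
    print({k:v for k,v in c.items() if k not in("color","depth")})
print(bot.observe(),bot.grasp_offset)
E
```

```text
pics
{'fx': 421.82064913396516, 'fy': 421.82064913396516, 'cx': 255.90549901349613, 'cy': 193.58663148131674, 'origin': array([ 36.63334765, 722.0008356 , 752.18115154]), 'orientation': array([-0.13143708,  0.40815205,  0.85398946, -0.29468323])}
{'fx': 407.0040127243397, 'fy': 407.0040127243397, 'cx': 251.18554806369647, 'cy': 183.8222112829143, 'origin': array([ 315.15210918,   82.69915952, 1142.96490587]), 'orientation': array([-0.05566225,  0.07281694,  0.71172787, -0.69645017])}
{'time_s': 0.1, 'joints': array([-1.31600636e+00,  3.42650394e-01,  1.52491638e+00,  2.54113039e-05,
        1.27537850e+00, -1.46007965e-01]), 'qvel': array([ 0.00114253, -0.0026196 , -0.00186613, -0.00012825, -0.00019899,
        0.00128172]), 'joint_torque': array([ 1.84724464e-03, -4.34448659e+01, -2.46491039e+01, -1.31648021e-04,
        4.69250939e-03,  1.77602040e-06]), 'eef_pos': array([ 204.76573034, -483.04420791,  230.69860775]), 'orientation': array([ 9.79987752e-01,  1.99056647e-01, -2.46324339e-05, -6.75973584e-04]), 'wrist_force': array([-0.16474528, -0.43610573,  0.09156538]), 'moment': array([ 0.03460831, -0.00104531,  0.00759113]), 'gripper_width': 85.5514150624283} 18.700000000000003
```

View pics/top0.png

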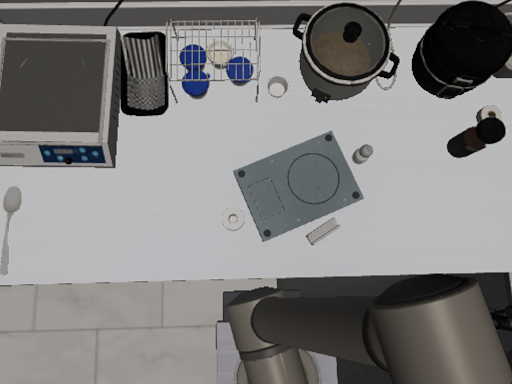

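View pics/scene0.png

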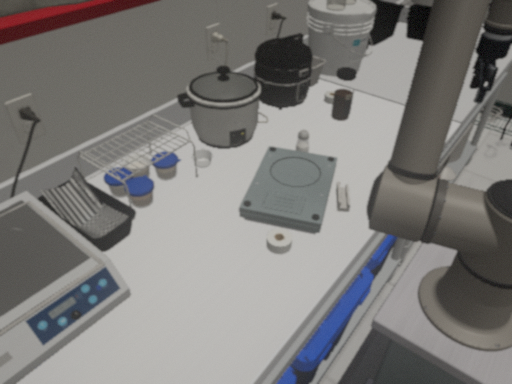

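The top view shows the scale at about (298,186) with feet at (241,174), (328,138), (355,195) and (267,233), and the well ring at about (313,178). The shaker is at (364,153), the roll at (232,219) and the ticket block at (323,231). The scene view agrees. Next I measure the feet and the ring.

Run:
```python
from h import *
c=np.load("top0.npy",allow_pickle=True).item()
g=cv2.cvtColor(c["color"],cv2.COLOR_BGR2GRAY)
P=[]
for (u,v) in [(241,174),(328,138),(355,195),(267,233)]:
    w=g[v-5:v+6,u-5:u+6]; ys,xs=np.where(w<45)
    p=(xs.mean()+u-5,ys.mean()+v-5); P.append(pts(c,p,56)[0]); print(p,len(xs),P[-1].round(1))
P=np.array(P)
# scale coords: image left=+y, bottom = -x
S=np.array([[88,132],[88,-132],[-88,-132],[-88,132]],float)
m=P[:,:2].mean(0); H=(S).T@(P[:,:2]-m); U,_,V=np.linalg.svd(H); A=V.T@U.T
yaw=np.arctan2(A[1,0],A[0,0]); print("centre",m,"yaw",yaw,"det",np.linalg.det(A),"res",(P[:,:2]-m-S@A.T).round(1).tolist())
wc=m+A@[0,-45]; print("well",wc)
for a in np.linspace(-1.45,1.45,5): print(a,(wc+A@(-42*np.array([np.cos(a),np.sin(a)]))).round(0))
cl=cloud(c); print("depth z well",np.median(cl[170:186,305:320,2]), "table",np.median(cl[240:260,160:200,2]))
# key visible? enhance crop
crop=g[120:250,220:380]; crop=cv2.createCLAHE(6,(4,4)).apply(crop); cv2.imwrite("pics/crop.png",cv2.resize(crop,None,fx=5,fy=5*0.92,interpolation=cv2.INTER_CUBIC))
for n,(u,v) in dict(salt=(364,153),tick=(323,231),lab=(232,219)).items(): print(n,pts(c,(u,v),30)[0].round(0))
```

```text
(np.float64(241.0), np.float64(175.0)) 2 [539.9  81.   56. ]
(np.float64(328.04), np.float64(137.6)) 25 [ 641.6 -163.5   56. ]
(np.float64(354.7), np.float64(195.3)) 10 [ 477.6 -226.8   56. ]
(np.float64(264.5), np.float64(234.0)) 2 [378.6  21.6  56. ]
centre [509.43048992 -71.89114822] yaw 0.37889634535281524 det 1.0000000000000002 res [[-2.5, -2.3], [1.6, -1.5], [1.1, 0.3], [-0.2, 3.5]]
well [ 526.07577926 -113.69945293]
-1.45 [506. -77.]
-0.725 [487. -99.]
0.0 [ 487. -129.]
0.7249999999999999 [ 507. -151.]
1.45 [ 537. -154.]
depth z well 47.24352179725315 table -0.6249503363417261
salt [ 602. -269.   30.]
tick [ 385. -140.   30.]
lab [423. 108.  30.]
```

View pics/crop.png

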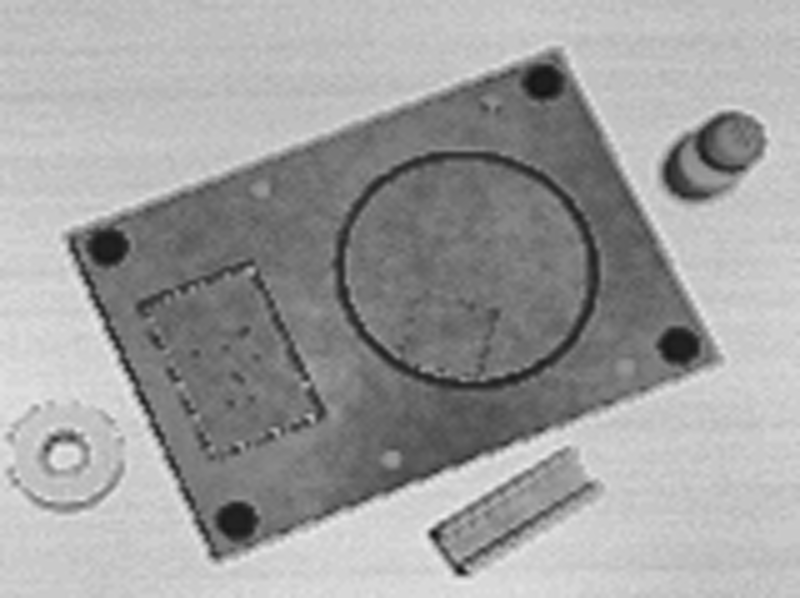

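The enhanced crop shows the ring centred at about (468,268) in the crop. A faint square seam lies inside it with corners near (420,297), (500,312), (480,378) and (400,350), so the likely key centre is (450,337). I'll take that as a candidate and test it by touch.

Run:
```python
from h import *
c=np.load("top0.npy",allow_pickle=True).item()
f=lambda x,y:((x+.5)/5-.5+220,(y+.5)/4.6-.5+120)
q=np.array([pts(c,f(*p),47.5)[0] for p in [(468,268),(450,337),(420,297),(500,312),(480,378),(400,350)]])
print(q.round(1))
g=cv2.cvtColor(c["color"],cv2.COLOR_BGR2GRAY)
# gasket ellipse: dark pixels in annulus
v,u=np.mgrid[:384,:512]; w=pts(c,np.c_[u.ravel(),v.ravel()],50)[:,:2].reshape(384,512,2)
r=np.hypot(*(w-q[0,:2]).transpose(2,0,1)); m=(r>58)&(r<84)&(g<60)
(ex,ey),ax,_=cv2.fitEllipse(np.c_[u[m],v[m]].astype(np.float32)); wc=pts(c,(ex,ey),50)[0]
print("ring",ex,ey,ax,m.sum(),wc)
k=q[1,:2]-wc[:2]; print("dist",np.hypot(*k),"dir rel -x scale",np.arctan2(k[1],k[0])-(0.379-np.pi))
kk=wc[:2]+42*k/np.hypot(*k); print("key",kk,"world dir",np.arctan2(k[1],k[0]))
s=bot.observe(); Rm=R.from_quat(s["orientation"]); print("tool axes\n",Rm.as_matrix().round(3)); 
print("tool delta/40",(Rm.inv().apply(np.r_[kk,150]-s["eef_pos"])/40).round(2))
```

```text
[[ 529.8 -117.6   47.5]
 [ 488.1 -105.6   47.5]
 [ 512.6  -90.3   47.5]
 [ 502.7 -133.9   47.5]
 [ 463.2 -120.8   47.5]
 [ 480.9  -77.8   47.5]]
ring 312.7413635253906 177.8126983642578 (49.69147491455078, 52.179927825927734) 31 [ 529.44675929 -115.909435     50.        ]
dist 42.56996591691865 dir rel -x scale 5.659340907116238
key [ 488.69940698 -105.72840952] world dir 2.8967482535264457
tool axes
 [[ 0.921  0.39  -0.   ]
 [ 0.39  -0.921  0.001]
 [ 0.    -0.001 -1.   ]]
tool delta/40 [10.22 -5.91  2.03]
```

The ring centre, key distance (42.6 mm against 42) and edge direction all agree. I'm moving above the key with the gripper shut.

>>> {"name": "servo_tool", "arguments": {"rows": [0.85, -0.5, 0, 0, 0.85, -0.5, 0, 0, 0.85, -0.5, 0, 0, 0.85, -0.5, 0, 0, 0.85, -0.5, 0, 0], "gripper": 0}}

```text
time_s: 0.72
eef_pos: [322.9, -323.8, 231.0]
orientation: [0.98, 0.199, -0.0, -0.0]
wrist_force: [-0.2, 0.5, 0.6]
gripper_width: 0.3
```

>>> {"name": "servo_tool", "arguments": {"rows": [0.85, -0.5, 0, 0, 0.85, -0.5, 0, 0, 0.85, -0.5, 0, 0, 0.85, -0.5, 0, 0, 0.85, -0.5, 0, 0]}}

```text
time_s: 1.35
eef_pos: [440.4, -165.4, 231.0]
orientation: [0.98, 0.199, -0.0, -0.0]
wrist_force: [0.0, -0.2, -0.4]
gripper_width: 0.2
```

>>> {"name": "servo_tool", "arguments": {"rows": [0.85, -0.45, 0.5, 0, 0.85, -0.45, 0.5, 0, 0, 0, 0.5, 1, 0, 0, 0.5, 1, 0, 0, 0, 1]}}

```text
time_s: 1.98
eef_pos: [487.3, -106.3, 149.3]
orientation: [0.999, 0.042, -0.002, -0.001]
wrist_force: [-0.8, -0.6, -0.7]
gripper_width: 0.0
```

>>> {"name": "servo_tool", "arguments": {"rows": [0, 0, 0, 1, 0, 0, 0, 1, 0, 0, 0, 1, 0, 0, 0, 0.15, 0, 0, 0, 0]}}

```text
time_s: 2.6
eef_pos: [488.3, -106.9, 151.1]
orientation: [0.993, -0.12, -0.0, 0.0]
wrist_force: [0.4, -0.1, -0.5]
gripper_width: 0.1
```

```bash
cat > d.py <<'E'
from h import *
s=bot.observe(); Rm=R.from_quat(s["orientation"]); X=Rm.as_matrix()
print(s["time_s"],s["eef_pos"].round(1),"w",s["gripper_width"],"F",s["wrist_force"].round(2),"M",s["moment"].round(2))
print("x yaw",np.arctan2(X[1,0],X[0,0]),"delta/40",(Rm.inv().apply(np.array([488.7,-105.7,48])-s["eef_pos"])/40).round(3))
E
python3 - <<'E'
exec(open("d.py").read())
for n in("top","scene"):
    c=bot.camera(n); np.save(n+"1.npy",c,allow_pickle=True)
    o=pts(c,[0,0],0) ; 
    P=R.from_quat(c["orientation"]).inv().apply(s["eef_pos"]-c["origin"]); u=int(c["cx"]-P[0]/P[2]*c["fx"]);v=int(c["cy"]+P[1]/P[2]*c["fy"])
    print(n,u,v); k=c["color"][max(v-70,0):v+70,max(u-90,0):u+90]; cv2.imwrite(f"pics/{n}1.png",cv2.resize(k,None,fx=4,fy=4,interpolation=2))
E
```

```text
2.6 [ 488.3 -106.9  151.1] w 0.13460870236330721 F [ 0.36 -0.07 -0.53] M [0.05 0.02 0.01]
x yaw -0.24155719685427002 delta/40 [ 0.003 -0.031  2.578]
top 316 186
scene 308 146
```

View pics/scene1.png

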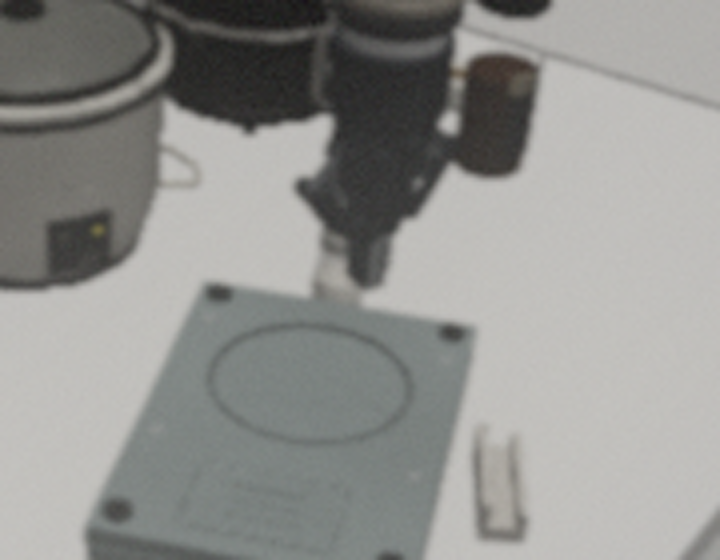

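The close view shows the shut fingertips at about (370,280) in the crop, hovering over the scale, clear of the shaker and the ticket block. I descend to just above the floor, then feel in fine steps.

>>> {"name": "servo_tool", "arguments": {"rows": [0, -0.03, 0.8, 0, 0, 0, 0.8, 0, 0, 0, 0.6, 0, 0, 0, 0.2, 0, 0, 0, 0, 0]}}

```text
time_s: 3.32
eef_pos: [488.8, -105.8, 55.3]
orientation: [0.993, -0.121, -0.0, -0.0]
wrist_force: [0.4, 0.8, 0.8]
gripper_width: 0.0
```

>>> {"name": "servo_tool", "arguments": {"rows": [0, 0, 0.04, 0, 0, 0, 0.03, 0, 0, 0, 0.03, 0, 0, 0, 0.03, 0, 0, 0, 0, 0]}}

```text
time_s: 3.95
eef_pos: [488.7, -105.8, 50.1]
orientation: [0.993, -0.121, -0.0, 0.0]
wrist_force: [-0.4, 1.4, -0.4]
gripper_width: -0.3
```

```bash
python3 d.py
```

```text
3.95 [ 488.7 -105.8   50.1] w -0.2915311341783413 F [-0.4   1.38 -0.45] M [-0.01 -0.04  0.05]
x yaw -0.2432689766437266 delta/40 [-0.001 -0.002  0.051]
```

>>> {"name": "servo_tool", "arguments": {"rows": [0, 0, 0.025, 0, 0, 0, 0.025, 0, 0, 0, 0.025, 0, 0, 0, 0, 0]}}

```text
time_s: 4.45
eef_pos: [488.7, -105.8, 47.0]
orientation: [0.993, -0.121, -0.0, 0.0]
wrist_force: [-0.0, -0.2, 1.5]
gripper_width: -0.1
```

>>> {"name": "servo_tool", "arguments": {"rows": [0, 0, 0.025, 0, 0, 0, 0.025, 0, 0, 0, 0, 0]}}

```text
time_s: 4.82
eef_pos: [488.8, -105.8, 45.1]
orientation: [0.993, -0.121, 0.0, 0.0]
wrist_force: [-0.9, 0.4, 2.7]
gripper_width: -0.3
```

The floor gives here: the tip is at 45.1 mm, below the 47.5 mm floor, at about 2.7 N. I keep pressing.

>>> {"name": "servo_tool", "arguments": {"rows": [0, 0, 0.025, 0, 0, 0, 0.025, 0, 0, 0, 0, 0]}}

```text
time_s: 5.2
eef_pos: [488.7, -105.8, 43.0]
orientation: [0.993, -0.121, 0.0, 0.0]
wrist_force: [-1.0, 0.3, 2.4]
gripper_width: -0.0
```

>>> {"name": "servo_tool", "arguments": {"rows": [0, 0, 0.025, 0, 0, 0, 0, 0]}}

```text
time_s: 5.45
eef_pos: [488.7, -105.8, 42.0]
orientation: [0.993, -0.121, 0.0, 0.0]
wrist_force: [-0.2, -0.4, 1.7]
gripper_width: 0.1
```

>>> {"name": "servo_tool", "arguments": {"rows": [0, 0, 0.02, 0, 0, 0, 0, 0]}}

```text
time_s: 5.7
eef_pos: [488.8, -105.8, 41.8]
orientation: [0.993, -0.121, 0.0, 0.0]
wrist_force: [-2.4, 0.6, 6.9]
gripper_width: 0.1
```

```bash
python3 d.py
```

```text
5.7 [ 488.8 -105.8   41.8] w 0.10907278486532006 F [-2.42  0.64  6.91] M [0.08 0.31 0.02]
x yaw -0.24323252179374558 delta/40 [-0.004 -0.002 -0.155]
```

The force now rises with no further travel, so the tip has reached the end stop about 5.5 mm down. I retreat straight up, then to the side.

>>> {"name": "servo_tool", "arguments": {"rows": [0, 0, -0.2, 0, 0, 0, -0.5, 0, 0, 0, -1, 0, 0, 0, -1, 0, 0, 0, -1, 0]}}

```text
time_s: 6.32
eef_pos: [488.5, -105.7, 190.7]
orientation: [0.993, -0.121, -0.0, 0.0]
wrist_force: [0.1, -0.1, -0.2]
gripper_width: -0.0
```

>>> {"name": "servo_tool", "arguments": {"rows": [-0.6, 0.8, -0.3, 0, -0.6, 0.8, 0, 0, -0.6, 0.8, 0, 0, -0.6, 0.8, 0, 0, -0.6, 0.8, 0, 0]}}

```text
time_s: 6.95
eef_pos: [332.7, -232.8, 201.5]
orientation: [0.993, -0.121, 0.0, 0.0]
wrist_force: [-0.0, 0.4, 0.1]
gripper_width: -0.3
```

>>> {"name": "servo_tool", "arguments": {"rows": [-0.2, 0.8, 0, 0, 0, 0.8, 0, 0, 0, 0, 0, 0, 0, 0, 0, 0]}}

```text
time_s: 7.45
eef_pos: [310.5, -291.8, 201.2]
orientation: [0.993, -0.121, -0.0, -0.0]
wrist_force: [-0.3, -0.2, 0.5]
gripper_width: -0.1
```

Run:
```python
exec(open("d.py").read())
c0=np.load("top0.npy",allow_pickle=True).item()
c=bot.camera("top"); cl=cloud(c); cl0=cloud(c0)
for n,k in(("before",cl0),("after",cl)):
    x=k[...,:2]-[513,-74]; a=.379; sx=x@[np.cos(a),np.sin(a)]; sy=x@[-np.sin(a),np.cos(a)]
    print(n,[round(float(np.median(k[...,2][(abs(sx)<35)&(abs(sy-y)<5)])),1) for y in (72,85,95,110,122)])
c=bot.camera("top"); s2=bot.camera("scene")
A=cv2.resize(c["color"][110:260,200:400],(560,420)); B=cv2.resize(s2["color"][120:260,200:387],(560,420))
cv2.imwrite("pics/end.png",cv2.resize(np.vstack([A,B]),(400,600)))
d=cv2.absdiff(c["color"],c0["color"]).max(2)>50; ys,xs=np.where(d[110:260,200:400]); print("changed px",len(xs))
```

```text
7.45 [ 310.5 -291.8  201.2] w -0.09756498975561219 F [-0.34 -0.23  0.48] M [-0.   -0.05  0.02]
x yaw -0.2435607311370745 delta/40 [ 3.204 -5.587  3.832]
before [49.8, 49.5, 49.6, 49.8, 49.2]
after [73.3, 67.8, 63.8, 56.9, 51.4]
changed px 86
```

View pics/end.png

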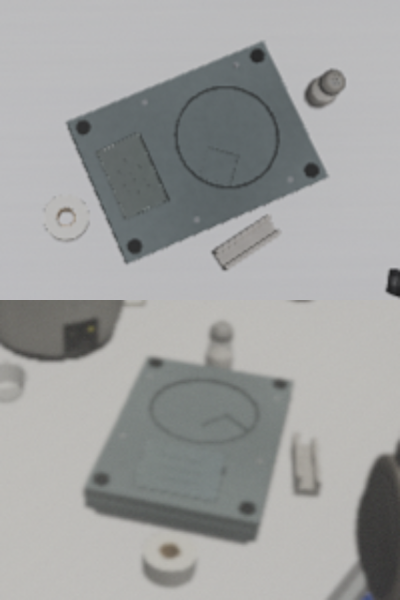

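The final views show the key sunk in the well at about (220,165) and the door raised at about (135,175), with everything else in place. Depth puts the door at a slope of about 22/50 (0.41 rad). I'm handing in.

```bash
python3 -c "
from station import bot
print(bot.finish_job())"
```

```text
the job is handed in; nothing more can be done
None
```

The release key is pressed fully in and the battery door stands ajar. I handed the job in at about 7.5 s of robot time; it reported no verdict.

- **Finding the key:** I did not sweep the whole floor of the well by touch. An enhanced overhead picture showed the key's faint seam 42.6 mm from the well centre, against the stated 42 mm. I went straight there and felt down in steps of about 1 mm.
- **Pressing it:** The floor gave at about 2–3 N, slightly under the stated 3.5 N but within the sensor noise. It then stopped firmly about 5.5 mm down, at 7 N.
- **Last checks:** Door heights from the depth image rose from a flat 50 mm to 73 mm near the free edge, an opening of about 0.4 rad. In the final pictures the scale, salt shaker, label roll and ticket holder look unmoved; I judged this by eye and did not measure their final positions. The arm was clear of everything, and no check failed.

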